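# Assemble the membrane filter holder

### The arm

A 6-joint arm with a two-finger parallel gripper is mounted at the origin on the work surface. World frame = base frame: x ahead of the robot, y to its left, z up, the work surface at z = 0. Lengths are in mm, angles in rad, forces in N, time in s.
With the tool pointing down it reaches from about 350 to 975 mm from the base axis. Payload 4.9 kg.
Tool frame: the origin (TCP) lies on the centre line of the jaws, within the pads' length; the fingertips stand 14 mm ahead of it and the grasp point (between the pads) lies 5 mm behind it; z points along the fingers, y is the line along which they close (so a half turn about z gives the same grasp; the last joint's range is limited). The gripper opens to 85 mm and grips with 20 to 120 N. Pads are 22 mm wide; open, the fingers measure 114 mm over their backs; the gripper's body (76 mm by 85 mm) begins 54 mm behind the grasp point. The pads swing forward as they close: fully open they stand 13 mm farther back than shut.
Start: joints at [-1.423, 0.053, 1.613, -0, 1.476, -0.119], TCP at [164.774, -602.869, 245.304] pointing down, gripper open.
Joint ranges: [-3.01, 3.01], [-1.01, 2.22], [0.06, 2.58], [-1.02, 4.17], [0.09, 2.62], [-3.14, 3.14]. Speed limits (rad/s): [2.57, 2.57, 3.14, 3.14, 3.14, 3.14].

### API

Orientations are given as a 3x3 rotation matrix whose columns are the frame's x, y, z axes.
In Python, from plant import robot, imaging, workorder gives the robot as it stands. The module is installed in compiled form; this text tells all that it offers.
- The arm moves only by the shell command python3 -m handwheel 'ROWS'. ROWS is JSON, a list of rows, each a list of 5 numbers: the shift along the tool's x, y, z in units of 30 mm (1.0 is 30 mm), then the turn about the tool's z in units of 6 degrees (1.0 is 6 degrees), then the opening, from 0 (shut) to 1 (fully open). A call has 1 to 8 rows; each row is the pose to reach, as a shift and turn from the pose commanded when the call began, along the tool's axes at that moment; what a row does not reach only later rows make up. A row lasts 1/8 s, in which the tool goes at most 62.5 mm and 10.7 degrees, less where a joint would pass 70% of its speed; a pose out of reach is approached as far as the arm can. A call with a gripper value outside its range is refused whole. The fingers move at their own pace and stop on an object; the grip force is fixed at half the most. Time passes only in rows, so rows that repeat a pose let the fingers close. It gives the time, the measured TCP pose, the force, the opening and the grip force at its end, in the units of the state.
- robot.read_state(): the state, without advancing time (a new reading comes with each control period).
- imaging.capture(name): name is "side" or "top" or "wrist"; returns a dict with "pixels" (400x640x3 uint8, red, green, blue), "mtx" (3x3 intrinsics, pixels), "R" (3x3) and "t" (3): a world point X has camera coordinates R X + t; the wrist camera has in their place "tool_from_camera" (4x4, takes a point from camera to tool coordinates, whose origin is the TCP and whose axes are the flange's). Camera axes: x right, y down, z forward; pixel columns grow to the right and rows downward; lengths in mm; the calibration is good to about 2 mm. A picture is of the moment at which its call begins: read the wrist's pose just before it. There is no depth.
- workorder.sign_off(): hands the job in; it is judged then, once.
The state is a dict: "time": time; "q": joint angles; "qd": joint speeds; "effort": joint torques, N m; "ee_pos": TCP position; "ee_rot": TCP orientation; "contact_force": force on the tool from outside, world axes, zero at the start; "moment": the same for the moment, N m; "finger_gap": finger opening in mm; "grasp_force": force on a finger pad.
Only numpy, scipy, OpenCV 4.12 (cv2) and the standard library are available. Lean on these libraries where they do the work, as an engineer would, in place of code of your own. Each camera call takes 0.05 s, during which the arm holds its last target. There are 200 camera calls.

### The job

Build up the filter holder on the blue base, one part at a time from the bottom: the white disc, then the red ring around it, then the yellow funnel, then the green lid, each fully home and level. Put the brittle white disc in edge first: lower it tilted by some 10 to 15 degrees until its low edge is inside the round recess of the blue base, then level it flat. Leave the grey base empty, and leave the brass disc, the flask, the bottle and the jar standing where they are.

Things in the scene. Friction and masses are not known exactly. Their poses are not given: they have to be found in the camera images.
- base: blue filter base, fixed: square block 80 x 80 mm, 30 mm high, with a round recess 48 mm wide and 5 mm deep (chamfered mouth) in the middle of its top. A steel outlet stub 10 mm thick sticks out 14 mm along +y, 14 mm above the bench. Origin: centre of its underside, on the bench; z up. All parts are built up upright, concentric with it. Recess floor 25 mm above the origin
- spare_base: grey base of the same shape and size as the blue one, fixed; not used, it stays empty. Origin: centre of its underside
- disc: white ceramic filter disc, 42 mm diameter, 14 mm thick, 45 g, lying flat; grip it across its diameter. Origin: centre of its underside; z is its axis, up. Seated, its underside is 25 mm above the base's origin, its lower 5 mm in the recess (3 mm play all round), its upper 9 mm proud: grip only the upper part, fingertips above the base's rim
- brass_disc: plain brass-coloured disc, 42 mm diameter, 14 mm thick, a spare; not used. Origin: centre of its underside
- ring: red ring, outer diameter 58 mm, bore 48 mm, 18 mm high, 40 g, lying flat; grip it across its outside. Origin: centre of its underside; z is its axis, up. It goes over the seated disc (3 mm play all round) and stands on the blue block, its underside 30 mm above the base's origin
- funnel: yellow open cup: body 56 mm outer diameter, 48 mm bore, 45 mm high, on a spigot 42 mm wide and 7 mm long; 52 mm high in all, 70 g, standing on its spigot; grip across the body. Origin: centre of the spigot's underside; z is its axis, up. Spigot goes into the ring's bore (3 mm play), shoulder rests on the ring: underside then 41 mm above the base's origin
- lid: green lid: plug 42 mm wide, 6 mm high; on it a flange 60 mm wide, 5 mm thick; on top a round knob 24 mm wide, 18 mm high; 29 mm in all, 50 g, standing on its plug; grip the knob. Origin: centre of the plug's underside; z is its axis, up. Plug goes into the funnel's mouth (3 mm play), flange rests on the rim: underside then 87 mm above the base's origin
- flask: small green conical glass flask, 62 mm diameter at the foot, 86 mm high, a bystander. Origin: centre of its underside
- drop_bottle: small white drop bottle with a blue cap, 30 mm diameter, 62 mm high, a bystander. Origin: centre of its underside
- jar: small brown glass jar with a black cap, 44 mm diameter, 60 mm high, a bystander. Origin: centre of its underside
Mind the look-alikes: they are no part of the job. Of the things shaped like the disc, the white one is meant. Several things look just like the funnel: the one meant starts farthest to the robot's right.

How it is judged (in metres and radians):
On the way, in this order (a step that is already met when the one before it is completed fails the run):
1. the white disc, tilted by at least 6 degrees, has its low edge in the recess of the blue base (angle between disc's own z axis and vertical between 0.105 and 0.6 rad and horizontal distance between disc and base below 0.012 m and z of disc in the frame of base below 0.0345 m), for 0.1 s.
2. the white disc lies flat in the recess (horizontal distance between disc and base below 0.007 m and z of disc in the frame of base between 0.022 and 0.028 m and angle between disc's own z axis and vertical below 0.07 rad), for 0.2 s.
3. the red ring stands on the blue base around the disc (all of step 2 and horizontal distance between ring and base below 0.009 m and z of ring in the frame of base between 0.027 and 0.033 m and angle between ring's own z axis and vertical below 0.07 rad), for 0.2 s.
4. the yellow funnel sits in the ring (all of step 3 and horizontal distance between funnel and base below 0.012 m and z of funnel in the frame of base between 0.038 and 0.044 m and angle between funnel's own z axis and vertical below 0.07 rad), for 0.2 s.
5. the green lid sits on the funnel (all of step 4 and horizontal distance between lid and base below 0.014 m and z of lid in the frame of base between 0.084 and 0.09 m and angle between lid's own z axis and vertical below 0.07 rad), for 0.2 s.
At the end, for the whole second after the job is handed in: On the blue base, all at rest and within 4 degrees of level: the white disc in the recess (within 7 mm of the centre line), the red ring on the block around it (9 mm), the yellow funnel in the ring (12 mm) and the green lid on the funnel (14 mm), each within 3 mm of its seated height (all of step 5 and linear speed of each of disc, ring, funnel, lid below 0.02 m/s); the robot touches nothing.
It fails at once if the flask is moved by more than 25 mm or tipped (distance of flask from where it was at the start of the episode above 0.025 m or angle between flask's own z axis and vertical above 0.4 rad).
It fails at once if the drop bottle is moved by more than 25 mm or tipped (distance of drop_bottle from where it was at the start of the episode above 0.025 m or angle between drop_bottle's own z axis and vertical above 0.4 rad).
It fails at once if the jar is moved by more than 25 mm or tipped (distance of jar from where it was at the start of the episode above 0.025 m or angle between jar's own z axis and vertical above 0.4 rad).
It fails at once if the brass disc is moved by more than 25 mm or tipped (distance of brass_disc from where it was at the start of the episode above 0.025 m or angle between brass_disc's own z axis and vertical above 0.4 rad).
It also fails if it takes over 141 s, if anything falls off the work surface, if the arm or the gripper's body presses on something with over 40 N, if the wrist force passes 120 N, or if a joint passes its speed limit or range.

## Working session

There is one attempt and no reset: what is moved stays moved. The work goes in short steps, Python scripts to look and compute and a shell command to move; the robot and the scene stay as the last step left them, time stands still between calls to the robot, and variables do not carry over. Pictures are saved under pics/ and viewed, at most 17 in all, crops included, and the job is handed in when it is done.

```bash
mkdir -p pics
cat > h.py <<'E'
import numpy as np, cv2
from plant import robot, imaging, workorder
def cap(name,fn=None):
    s=robot.read_state(); c=imaging.capture(name)
    if name=="wrist":
        T=np.array(c["tool_from_camera"]); Rt=np.array(s["ee_rot"])
        Rwc=Rt@T[:3,:3]; c["C"]=np.array(s["ee_pos"])+Rt@T[:3,3]
    else:
        R=np.array(c["R"]); Rwc=R.T; c["C"]=-R.T@np.array(c["t"]).ravel()
    c["Rwc"]=Rwc
    if fn: cv2.imwrite("pics/"+fn+".png",c["pixels"][:,:,::-1])
    return c
def ray(c,u,v,z):
    d=c["Rwc"]@np.linalg.inv(np.array(c["mtx"]))@np.array([u,v,1.]); 
    return c["C"]+d*(z-c["C"][2])/d[2]
def proj(c,X):
    p=np.array(c["mtx"])@(c["Rwc"].T@(np.array(X,float)-c["C"])); return p[:2]/p[2]
def st():
    s=robot.read_state(); print(round(s["time"],2),np.round(s["ee_pos"],1),np.round(s["ee_rot"],3).tolist(),"F",np.round(s["contact_force"],1),"gap",round(s["finger_gap"],1),round(s["grasp_force"],1)); return s
E
python3 - <<'E'
from h import *
st()
for n in("top","side","wrist"):
    c=cap(n,n+"0"); print(n,np.round(c["C"]),np.round(c["Rwc"],2).tolist(),np.array(c["mtx"])[0,0])
E
```

```text
0.0 [ 164.7 -602.3  244.1] [[0.965, 0.264, -0.0], [0.264, -0.965, 0.002], [0.0, -0.002, -1.0]] F [ 0.2  0.1 -0. ] gap 85.5 0.0
top [ 345.   12. 1080.] [[-0.02, -0.98, 0.18], [-1.0, 0.02, -0.01], [0.0, -0.18, -0.98]] 469.141192131869
side [ 31. 624. 681.] [[-0.78, -0.39, 0.48], [-0.62, 0.48, -0.62], [0.01, -0.79, -0.62]] 476.5602534608531
wrist [ 244. -580.  372.] [[0.26, -0.91, -0.31], [-0.96, -0.25, -0.08], [-0.0, 0.32, -0.95]] 277.56812473583335
```

View pics/top0.png

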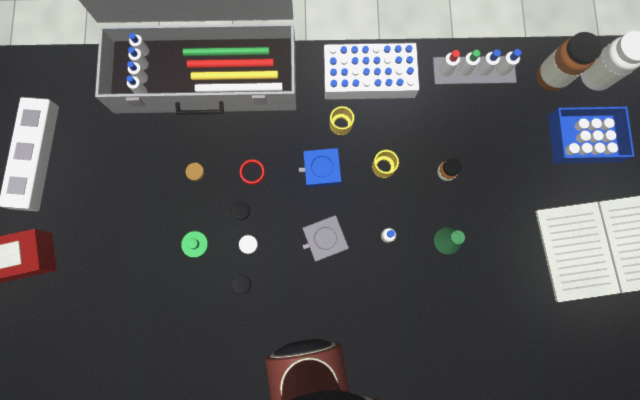

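View pics/side0.png

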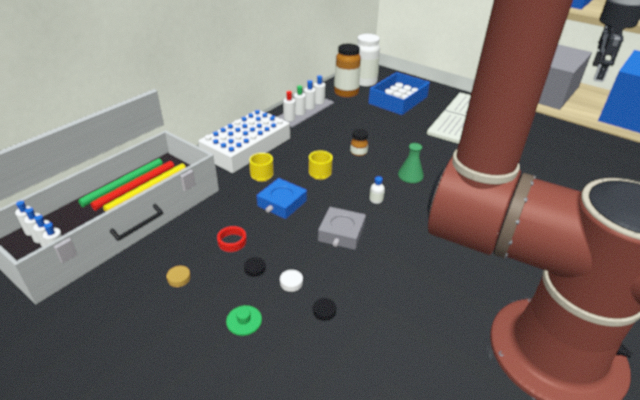

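The top view (up is +x, right is −y) shows:
- blue base (322,166), grey base (325,238)
- white disc (248,244), brass disc (194,171)
- red ring (252,171), green lid (194,244)
- funnels (342,121) and (385,163); the right one is meant
- jar (450,168), bottle (388,235), flask (448,240)
- two flat black discs near the white one

The side view agrees.

```bash
cat >> h.py <<'E'
def blobs(c,name,amin=60):
    h=cv2.cvtColor(c["pixels"],cv2.COLOR_RGB2HSV); H,S,V=[h[...,i].astype(int) for i in range(3)]
    m={"blue":(H>100)&(H<125)&(S>150)&(V>80),"red":((H<6)|(H>174))&(S>180)&(V>120),"yellow":(H>22)&(H<34)&(S>150)&(V>60),
       "green":(H>55)&(H<80)&(S>130)&(V>120),"white":(S<40)&(V>190),"grey":(S<40)&(V>80)&(V<180),"brass":(H>10)&(H<21)&(S>90)&(V>90)}[name].astype(np.uint8)
    cs,_=cv2.findContours(m,cv2.RETR_EXTERNAL,cv2.CHAIN_APPROX_NONE); o=[]
    for k in cs:
        if cv2.contourArea(k)>amin:
            x,y,w,hh=cv2.boundingRect(k); o.append(dict(c=(x+(w-1)/2,y+(hh-1)/2),wh=(w,hh),a=cv2.contourArea(k),k=k))
    return o
E
python3 - <<'E'
from h import *
c=cap("top")
for n,z in dict(blue=30,grey=30,white=14,brass=14,red=18,yellow=52,green=11).items():
    for b in blobs(c,n):
        u,v=b["c"]
        if 170<u<480 and 100<v<300:
            r=cv2.minAreaRect(b["k"]); print(n,b["c"],b["wh"],b["a"],"P",np.round(ray(c,u,v,z),0)[:2],"rect",np.round(r[2]), "rot c",np.round(ray(c,*r[0],z)[:2]))
w=cap("wrist"); print([b["c"] for b in blobs(w,"yellow")])
E
```

```text
blue (321.5, 167.0) (38, 39) 1190.5 P [614.  -9.] rect 85.0 rot c [614. -10.]
grey (247.5, 244.0) (20, 21) 289.5 P [440. 160.] rect 45.0 rot c [441. 160.]
grey (325.0, 238.0) (47, 47) 1324.5 P [450. -13.] rect 69.0 rot c [448.  -7.]
white (247.5, 244.0) (18, 19) 227.0 P [442. 162.] rect 27.0 rot c [442. 162.]
brass (194.0, 171.0) (19, 19) 251.5 P [614. 288.] rect 90.0 rot c [614. 288.]
[]
```

```bash
python3 - <<'E'
from h import *
c=cv2.imread("pics/top0.png"); h=cv2.cvtColor(c,cv2.COLOR_BGR2HSV)
print(h[171,238:244].tolist(),h[244,184:190].tolist(),h[168,376:380].tolist(),h[175,382:386].tolist())
E
python3 -m handwheel '[[0,0,0,1.5,1],[0,-2,0,2.55,1],[0,-4,0,2.55,1],[0,-6,0,2.55,1],[0,-8,0,2.55,1],[0,-10,0,2.55,1],[0,-10,0,2.55,1],[0,-10,0,2.55,1]]'
```

```text
[[173, 33, 62], [0, 144, 122], [1, 178, 229], [1, 186, 193], [0, 174, 113], [176, 58, 62]] [[67, 126, 226], [67, 126, 227], [67, 127, 225], [67, 130, 222], [68, 124, 228], [67, 121, 229]] [[26, 146, 189], [30, 135, 233], [29, 134, 187], [29, 100, 107]] [[23, 150, 138], [24, 154, 136], [23, 154, 134], [23, 152, 134]]
time: 1.25
ee_pos: [85.7, -313.8, 245.8]
ee_rot: [[1.0, -0.0, 0.0], [-0.0, -1.0, -0.002], [0.0, 0.002, -1.0]]
contact_force: [-0.1, -0.1, 0.5]
finger_gap: 85.8
grasp_force: 0.0
```

```bash
sed -i 's/(S>180)&(V>120)/(S>130)\&(V>90)/; s/(S>150)&(V>60)/(S>90)\&(V>60)/; s/(S>130)&(V>120)/(S>100)\&(V>120)/' h.py
python3 -m handwheel '[[2,0,0,0,1],[4,0,0,0,1],[6,-1,0,0,1],[8,-2.5,0,0,1],[10,-4,0,0,1],[11.9,-6,0,0,1],[11.9,-8,0,0,1],[11.9,-10,0,0,1]]'
python3 -m handwheel '[[0,-2,0,0,1],[0,-4,0,0,1],[0,-5.8,0,0,1],[0,-5.8,0,0,1],[0,-5.8,0,0,1]]'
python3 - <<'E'
from h import *
c=cap("top")
for n,z in dict(red=18,yellow=52,green=11).items():
    for b in blobs(c,n):
        u,v=b["c"]
        if 170<u<480 and 100<v<300: print(n,b["c"],b["wh"],b["a"],"P",np.round(ray(c,u,v,z),0)[:2])
s=st(); w=cap("wrist","w1")
for n,z in dict(white=14,green=11,red=18).items():
    for b in blobs(w,n,200):
        print(n,b["c"],b["wh"],b["a"],"P",np.round(ray(w,*b["c"],z),1)[:2])
E
```

```text
time: 2.25
ee_pos: [440.1, -45.7, 243.9]
ee_rot: [[1.0, 0.0, -0.004], [0.0, -1.0, 0.001], [-0.003, -0.001, -1.0]]
contact_force: [1.1, 0.3, 0.4]
finger_gap: 85.6
grasp_force: 0.0
time: 2.88
ee_pos: [438.7, 126.6, 244.1]
ee_rot: [[1.0, 0.001, -0.003], [0.001, -1.0, -0.001], [-0.003, 0.001, -1.0]]
contact_force: [0.3, -0.0, 0.7]
finger_gap: 85.4
grasp_force: 0.0
red (251.5, 167.0) (26, 17) 111.0 P [620. 154.]
yellow (385.5, 163.0) (28, 29) 573.5 P [ 615. -154.]
yellow (341.5, 120.0) (26, 29) 539.0 P [719. -57.]
green (202.5, 249.5) (10, 12) 63.5 P [431. 265.]
green (457.5, 237.0) (14, 13) 126.0 P [ 448. -317.]
2.92 [438.7 125.9 244.3] [[1.0, -0.001, -0.002], [-0.001, -1.0, -0.001], [-0.002, 0.001, -1.0]] F [-0.1 -0.7  0.4] gap 85.7 0.0
white (428.0, 279.0) (35, 51) 391.0 P [268.4 -36.5]
white (214.0, 279.0) (35, 51) 389.0 P [268.9 287.8]
white (292.5, 167.5) (34, 34) 826.5 P [440.8 163.1]
white (541.5, 159.5) (44, 28) 792.0 P [ 451.1 -161.4]
white (428.0, 162.0) (83, 81) 4137.0 P [448. -14.]
green (15.5, 374.0) (32, 45) 805.5 P [ 71.2 662.4]
green (622.5, 166.0) (34, 45) 1155.5 P [ 441.8 -273.4]
green (200.5, 165.0) (48, 45) 1623.5 P [443.6 284.6]
red (295.5, 25.0) (54, 51) 730.5 P [602.7 153.9]
```

View pics/w1.png

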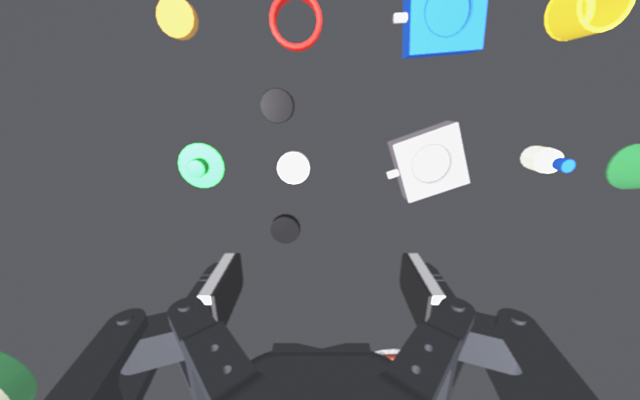

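The disc is at (441,163) by both the wrist and top views. The fingers should close along y, because the black discs lie about 65 mm off along ±x. I'm moving in above it.

```bash
python3 -m handwheel '[[0.08,-0.6,1.5,0,1],[0.08,-1.23,3.4,0,1],[0.08,-1.23,5.0,0,0.8],[0.08,-1.23,5.5,0,0.8],[0.08,-1.23,5.5,0,0.8],[0.08,-1.23,5.5,0,0.8]]'
python3 - <<'E'
from h import *
s=st(); w=cap("wrist","w2")
for b in blobs(w,"white",200): print(b["c"],b["wh"],b["a"],"P",np.round(ray(w,*b["c"],14),1)[:2])
E
```

```text
time: 3.72
ee_pos: [442.5, 163.3, 82.8]
ee_rot: [[1.0, -0.001, 0.004], [-0.001, -1.0, 0.001], [0.004, -0.001, -1.0]]
contact_force: [0.5, 0.2, -0.0]
finger_gap: 68.1
grasp_force: 0.0
3.73 [442.5 163.3  82.8] [[1.0, -0.001, 0.004], [-0.001, -1.0, 0.001], [0.004, -0.001, -1.0]] F [ 0.5  0.2 -0. ] gap 68.1 0.0
(492.0, 228.5) (23, 16) 215.5 P [433.   30.5]
(321.5, 217.0) (56, 55) 2248.0 P [442.7 163. ]
(568.5, 211.5) (126, 134) 11835.0 P [447.1 -24.9]
```

View pics/w2.png

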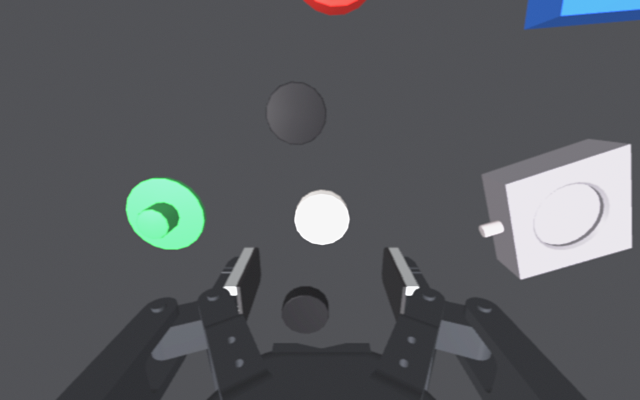

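The white disc sits at (321,217), which is (442.7,163.0), centred between the jaws. Next I descend and grip its upper part.

```bash
python3 -m handwheel '[[0,0,1.2,0,0.8],[0,0,2.11,0,0.8],[0,0,2.11,0,0.8],[0,0,2.11,0,0.8],[0,0,2.11,0,0],[0,0,2.11,0,0],[0,0,2.11,0,0],[0,0,2.11,0,0]]'
python3 -m handwheel '[[0,0,0,0,0],[0,0,0,0,0],[0,0,0,0,0],[0,0,-1.5,0,0],[0,0,-3.3,0,0],[0,0,-4,0,0],[0,0,-4,0,0]]'
python3 - <<'E'
from h import *
w=cap("wrist","w3")
for b in blobs(w,"white",200): print(b["c"],b["wh"],b["a"],"P",np.round(ray(w,*b["c"],14+120),1)[:2])
E
```

```text
time: 4.78
ee_pos: [441.9, 163.7, 19.2]
ee_rot: [[1.0, -0.0, 0.003], [-0.0, -1.0, 0.001], [0.003, -0.001, -1.0]]
contact_force: [-1.6, -0.4, 7.5]
finger_gap: 39.1
grasp_force: 59.4
time: 5.65
ee_pos: [442.1, 163.7, 139.9]
ee_rot: [[1.0, -0.0, 0.006], [-0.0, -1.0, 0.001], [0.006, -0.001, -1.0]]
contact_force: [0.2, -0.9, -0.2]
finger_gap: 39.0
grasp_force: 60.3
(321.0, 258.0) (73, 75) 4261.0 P [444.2 163.8]
(515.5, 189.5) (102, 108) 7443.0 P [483.5  65.9]
```

```bash
python3 -m handwheel '[[1.7,0.5,0,0,0],[3,2,0,0,0],[3.4,4,0,0,0],[3.4,5.8,0,0,0],[3.4,5.8,0,0,0],[3.4,5.8,0,0,0]]'
python3 - <<'E'
from h import *
s=st();w=cap("wrist","w4")
for b in blobs(w,"blue",2000):
    print(b["c"],b["wh"],b["a"]); 
    ap=cv2.approxPolyDP(b["k"],6,True)[:,0]; print([(p.tolist(),np.round(ray(w,*p,30)[:2],1).tolist()) for p in ap])
for b in blobs(w,"white",500): print(b["c"],b["wh"],b["a"])
E
```

```text
time: 6.45
ee_pos: [541.3, -10.2, 135.2]
ee_rot: [[1.0, -0.001, -0.003], [-0.001, -1.0, 0.001], [-0.003, -0.001, -1.0]]
contact_force: [0.0, -0.6, -1.2]
finger_gap: 39.2
grasp_force: 60.6
6.45 [541.3 -10.2 135.2] [[1.0, -0.001, -0.003], [-0.001, -1.0, 0.001], [-0.003, -0.001, -1.0]] F [ 0.  -0.6 -1.2] gap 39.2 60.6
(320.0, 113.5) (65, 68) 3334.5
[([316, 80], [640.4, -6.3]), ([295, 92], [631.7, 10.2]), ([288, 118], [612.1, 16.5]), ([300, 140], [594.6, 7.2]), ([323, 147], [588.9, -11.8]), ([344, 136], [597.9, -29.0]), ([352, 112], [616.7, -34.9]), ([340, 87], [635.3, -24.9])]
(464.0, 279.5) (45, 44) 1119.0
(322.5, 274.5) (78, 108) 6413.5
(630.0, 130.0) (19, 45) 582.5
```

View pics/w4.png

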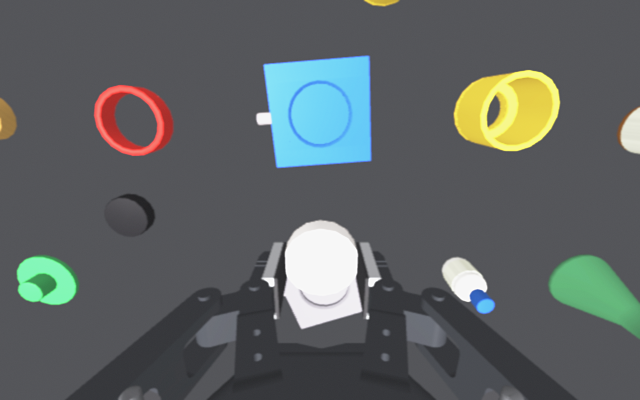

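The recess circle is at (320,113), so its centre is at (614.6,−9.2). The diameter comes out at about 51 mm including the chamfer, which fits, and the base is turned about +4°. The disc is held square in the jaws.

The tool can't be tilted, so I'll tip the disc in the grip by pressing its +x side onto the near edge of the blue block.

```bash
python3 -m handwheel '[[0.62,0.1,0,-0.7,0],[0.62,0.1,1.2,-0.7,0],[0.62,0.1,2.6,-0.7,0],[0.62,0.1,2.75,-0.7,0],[0.62,0.1,2.75,-0.7,0],[0.62,0.1,2.75,-0.7,0]]'
python3 -m handwheel '[[0,0,0.06,0,0],[0,0,0.12,0,0],[0,0,0.12,0,0]]'
```

```text
time: 7.25
ee_pos: [562.5, -13.5, 56.8]
ee_rot: [[0.997, 0.074, 0.004], [0.074, -0.997, -0.001], [0.004, 0.001, -1.0]]
contact_force: [0.1, 0.0, 0.2]
finger_gap: 38.8
grasp_force: 60.6
time: 7.62
ee_pos: [560.9, -13.7, 51.0]
ee_rot: [[0.997, 0.073, 0.0], [0.073, -0.997, -0.0], [0.0, 0.0, -1.0]]
contact_force: [0.2, -0.0, -1.5]
finger_gap: 39.0
grasp_force: 60.6
```

```bash
for i in 1 2; do python3 -m handwheel '[[0,0,0.05,0,0],[0,0,0.05,0,0]]' | egrep 'pos|contact'; done
python3 - <<'E'
from h import *
w=cap("wrist","w5"); s=cap("side","s5"); p=[proj(s,(561,-13,z)) for z in (30,50)]; print(p)
x,y=p[0].astype(int); i=s["pixels"][y-40:y+40,x-50:x+50,::-1]; 
a=cv2.resize(i,None,fx=5,fy=5,interpolation=cv2.INTER_CUBIC); cv2.imwrite("pics/s5c.png",a)
E
```

```text
ee_pos: [561.0, -13.7, 49.3]
contact_force: [-0.5, 0.3, -0.2]
ee_pos: [560.8, -13.7, 48.7]
contact_force: [-4.5, -0.3, 6.3]
[array([300.8888    , 199.98768308]), array([300.85443136, 192.79219105])]
```

Contact came at about 49 mm, as predicted. I press about 3 mm further and look from the side.

```bash
for i in 1 2 3; do python3 -m handwheel '[[0,0,0.033,0,0],[0,0,0.033,0,0]]' | egrep 'pos|contact'; done
python3 - <<'E'
from h import *
s=cap("side","s6"); x,y=proj(s,(561,-13,30)).astype(int); i=s["pixels"][y-40:y+40,x-50:x+50,::-1]; 
cv2.imwrite("pics/s6c.png",cv2.resize(i,None,fx=6,fy=6,interpolation=cv2.INTER_CUBIC))
E
```

```text
ee_pos: [560.7, -13.7, 48.4]
contact_force: [-7.4, 0.1, 11.0]
ee_pos: [560.6, -13.7, 48.0]
contact_force: [-9.9, 0.2, 14.3]
ee_pos: [560.5, -13.8, 47.6]
contact_force: [-13.3, 0.7, 18.3]
```

View pics/s6c.png

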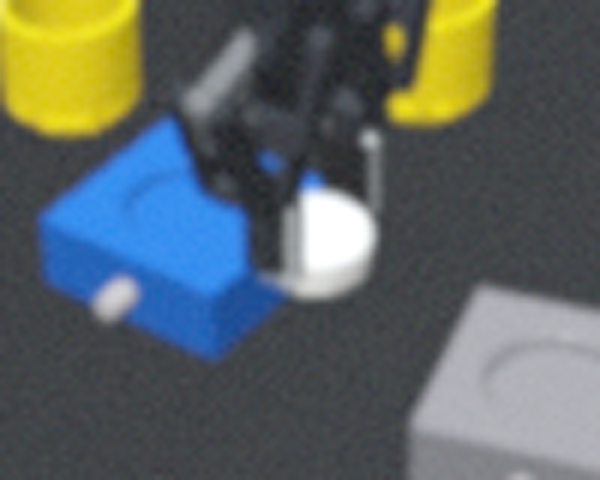

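The disc is on the block's near edge, but most of the push goes into friction: 13 N backwards, which works against the tip. I'll drag the tool back a little while pressing, so friction helps instead.

```bash
for i in 1 2; do python3 -m handwheel '[[-0.05,0,0.02,0,0],[-0.05,0,0.02,0,0]]' | egrep 'pos|contact'; done
python3 -m handwheel '[[0,0,0.05,0,0],[0,0,0.05,0,0]]' | egrep 'pos|contact'
python3 - <<'E'
from h import *
w=cap("wrist","w7"); i=w["pixels"][180:330,220:420,::-1]; cv2.imwrite("pics/w7c.png",cv2.resize(i,None,fx=4,fy=4))
for n in ("w4","w7"):
    c=dict(pixels=cv2.imread(f"pics/{n}.png")[:,:,::-1])
    for b in blobs(c,"white",2000): print(n,b["c"],b["wh"],b["a"])
E
```

```text
ee_pos: [560.3, -13.8, 47.5]
contact_force: [-8.3, 1.2, 17.5]
ee_pos: [560.2, -13.8, 47.5]
contact_force: [-4.9, 1.7, 15.6]
ee_pos: [560.2, -13.9, 46.2]
contact_force: [-7.0, 1.1, 17.5]
w4 (322.5, 274.5) (78, 108) 6413.5
w7 (321.0, 257.0) (73, 73) 4200.5
```

View pics/w7c.png

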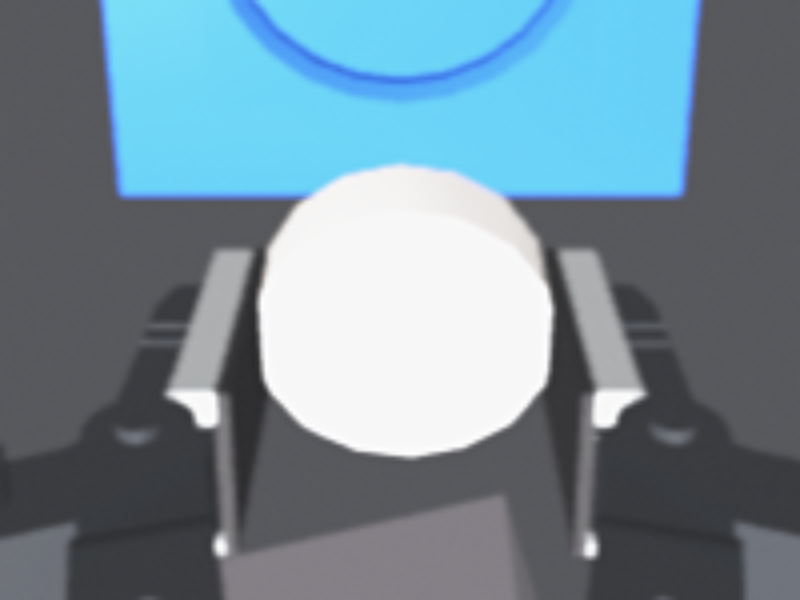

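The disc is held squarely, with its far wall showing at the top of the crop (y 165–215). I'll compare its top face with the untilted picture to get the tilt.

```bash
cat > tilt.py <<'E'
import sys,cv2,numpy as np
for n in sys.argv[1:]:
    g=cv2.cvtColor(cv2.imread(f"pics/{n}.png"),cv2.COLOR_BGR2GRAY)
    m=(g>238).astype(np.uint8); m[:, :250]=0; m[:,390:]=0
    k=max(cv2.findContours(m,0,1)[0],key=cv2.contourArea); print(n,cv2.boundingRect(k),np.round(cv2.fitEllipse(k)[1],1), g[200:320:1,321][:115:4].tolist())
E
python3 tilt.py w3 w7
```

```text
w3 (286, 229, 71, 66) [65.3 72.6] [84, 83, 83, 83, 83, 165, 217, 226, 247, 247, 247, 247, 247, 247, 247, 247, 247, 247, 247, 247, 247, 247, 247, 247, 82, 83, 83, 82, 83]
w7 (285, 222, 73, 72) [67.2 74.3] [114, 157, 185, 186, 186, 192, 242, 243, 245, 247, 247, 247, 247, 247, 247, 247, 247, 247, 247, 247, 247, 247, 247, 250, 87, 89, 89, 95, 130]
```

```bash
python3 -m handwheel '[[-0.03,0,0.06,0,0],[-0.03,0,0.06,0,0]]' | egrep 'pos|contact'
python3 -m handwheel '[[0,0,-0.5,0,0],[0,0,-1,0,0],[0,0,-1,0,0]]' | egrep 'pos|contact'
python3 - <<'E'
from h import *
w=cap("wrist","w8"); i=w["pixels"][180:330,220:420,::-1]; cv2.imwrite("pics/w8c.png",cv2.resize(i,None,fx=4,fy=4))
for n in ("w3","w8"):
    p=cv2.imread(f"pics/{n}.png"); print(n,p[214:242,321].tolist()); print([x.tolist() for x in p[288:302:1,321,1]])
E
```

```text
ee_pos: [560.0, -13.9, 45.0]
contact_force: [-5.9, 2.6, 18.1]
ee_pos: [558.1, -14.1, 72.0]
contact_force: [0.4, -0.1, -0.9]
w3 [[88, 83, 82], [87, 83, 82], [87, 83, 82], [87, 83, 82], [85, 82, 80], [106, 104, 104], [163, 164, 167], [206, 208, 213], [215, 217, 220], [214, 216, 219], [215, 216, 220], [215, 217, 220], [215, 217, 221], [216, 218, 221], [223, 225, 228], [247, 247, 248], [248, 248, 248], [247, 247, 247], [247, 247, 247], [247, 247, 247], [247, 247, 247], [247, 247, 247], [247, 247, 247], [247, 247, 247], [247, 247, 247], [247, 247, 247], [247, 247, 247], [247, 247, 247]]
[247, 247, 247, 247, 247, 248, 254, 198, 82, 80, 83, 83, 83, 83]
w8 [[91, 87, 86], [90, 86, 85], [91, 86, 85], [90, 86, 85], [90, 86, 85], [88, 84, 83], [101, 98, 97], [162, 163, 165], [228, 230, 232], [233, 235, 238], [232, 234, 237], [233, 234, 237], [233, 235, 237], [234, 235, 238], [234, 235, 238], [234, 236, 238], [235, 236, 238], [240, 241, 242], [248, 248, 248], [248, 247, 247], [247, 247, 247], [247, 247, 247], [247, 247, 247], [247, 247, 247], [247, 247, 247], [247, 247, 247], [247, 247, 247], [247, 247, 247]]
[247, 247, 247, 247, 247, 248, 251, 241, 128, 123, 124, 125, 125, 124]
```

```bash
cat > tilt2.py <<'E'
import sys; from h import *
from scipy.optimize import least_squares
w=cap("wrist"); T=np.array(w["tool_from_camera"]); K=np.array(w["mtx"])
def row(P): q=K@(T[:3,:3].T@(np.array(P)-T[:3,3])); return q[1]/q[2]
def f(p,rows):
    x,z,th=p; c,s=np.cos(th),np.sin(th)  # +th: +x side up; tool z down
    a=np.array([c,0,-s]); up=np.array([-s,0,-c]); B=np.array([x,0,z])  # B: underside centre
    return [row(B+21*a)-rows[0],row(B+21*a+14*up)-rows[1],row(B-21*a+14*up)-rows[2]]
for r in eval(sys.argv[1]):
    o=least_squares(f,[0,19,0.],args=(r,)); print(r,"x,z",o.x[:2].round(1),"tilt",np.degrees(o.x[2]).round(1),o.cost.round(3))
E
python3 tilt2.py '[(220,228.5,295),(221,231,295.6),(221,233,294)]'
```

```text
(220, 228.5, 295) x,z [-5.  24.7] tilt -3.8 0.0
(221, 231, 295.6) x,z [-4.8 23.8] tilt -0.7 0.0
(221, 233, 294) x,z [-4.1 24. ] tilt 4.0 0.0
```

After unloading, only about 3° of tilt is left, because the disc springs back and slides up slightly. I'll press again with a longer lever and deeper.

```bash
python3 -m handwheel '[[-0.05,0,0.4,0,0],[-0.05,0,0.8,0,0],[-0.05,0,0.83,0,0],[-0.05,0,0.83,0,0]]' | egrep 'pos|contact'
for i in 1 2 3 4 5; do python3 -m handwheel '[[-0.01,0,0.05,0,0],[-0.01,0,0.05,0,0]]' | egrep 'pos|contact'; done
python3 - <<'E'
from h import *
w=cap("wrist","w9"); print(w["pixels"][205:245,321,1].tolist(), w["pixels"][285:302,321,1].tolist())
E
```

```text
ee_pos: [555.3, -14.0, 45.0]
contact_force: [0.5, 0.5, -1.1]
ee_pos: [555.4, -14.1, 44.2]
contact_force: [-0.5, 1.0, -1.1]
ee_pos: [555.0, -14.1, 42.5]
contact_force: [-0.4, 1.1, -0.6]
ee_pos: [554.6, -14.1, 40.9]
contact_force: [0.4, 0.3, -0.1]
ee_pos: [554.2, -14.1, 39.3]
contact_force: [0.0, 0.2, -0.7]
ee_pos: [553.9, -14.1, 37.8]
contact_force: [0.2, -0.2, -0.8]
[212, 212, 211, 212, 212, 212, 212, 212, 212, 212, 212, 212, 212, 212, 211, 210, 211, 210, 214, 225, 235, 237, 237, 237, 238, 238, 242, 248, 247, 247, 247, 247, 247, 247, 247, 247, 247, 247, 247, 247] [247, 247, 247, 247, 247, 247, 247, 247, 248, 251, 241, 96, 85, 88, 88, 90, 88]
```

No contact: the disc went just past the block's edge, so the lever was already long enough before. I'll move in 8 mm closer and press deeper.

```bash
python3 -m handwheel '[[0,0,-0.4,0,0],[0.15,0,-0.5,0,0],[0.27,0,-0.45,0,0],[0.27,0,-0.4,0,0],[0.27,0,-0.4,0,0]]' | egrep 'pos|contact'
for i in 1 2 3 4 5; do python3 -m handwheel '[[-0.015,0,0.05,0,0],[-0.015,0,0.05,0,0]]' | egrep 'pos|contact'; done
python3 - <<'E'
from h import *
w=cap("wrist","w10"); print(w["pixels"][205:245,321,1].tolist(), w["pixels"][285:302,321,1].tolist())
E
```

```text
ee_pos: [561.7, -13.5, 49.4]
contact_force: [-0.2, 0.1, -0.7]
ee_pos: [561.4, -13.6, 48.2]
contact_force: [0.2, 0.4, 0.6]
ee_pos: [561.4, -13.7, 47.1]
contact_force: [-1.0, 0.7, 0.2]
ee_pos: [561.2, -13.7, 46.6]
contact_force: [-2.6, 0.8, 6.3]
ee_pos: [561.1, -13.7, 46.1]
contact_force: [-4.6, 1.3, 10.8]
ee_pos: [560.9, -13.7, 45.6]
contact_force: [-7.5, 1.0, 15.9]
[171, 178, 199, 210, 212, 212, 212, 213, 213, 213, 213, 213, 213, 213, 213, 213, 221, 239, 243, 242, 243, 243, 243, 243, 243, 243, 243, 244, 245, 247, 247, 247, 247, 247, 247, 247, 247, 247, 247, 247] [247, 247, 247, 247, 247, 247, 247, 248, 253, 210, 89, 86, 88, 89, 89, 89, 89]
```

```bash
for i in 1 2 3 4; do python3 -m handwheel '[[-0.01,0,0.06,0,0],[-0.01,0,0.06,0,0]]' | egrep 'pos|contact'; done
python3 - <<'E'
from h import *
w=cap("wrist","w11"); print(w["pixels"][205:245,321].tolist(), w["pixels"][285:302,321,1].tolist())
E
python3 -m handwheel '[[0,0,-0.3,0,0],[0,0,-0.6,0,0],[0,0,-0.6,0,0]]' | egrep 'pos|contact'
python3 - <<'E'
from h import *
w=cap("wrist","w12"); print(w["pixels"][205:245,321,1].tolist(), w["pixels"][285:302,321,1].tolist())
E
```

```text
ee_pos: [560.8, -13.7, 45.0]
contact_force: [-11.9, 1.3, 23.3]
ee_pos: [561.0, -13.8, 43.8]
contact_force: [-11.8, 1.9, 24.9]
ee_pos: [561.1, -13.6, 42.2]
contact_force: [-10.2, 2.6, 24.5]
ee_pos: [561.4, -13.8, 40.6]
contact_force: [-8.7, 2.6, 24.0]
[[63, 120, 227], [68, 134, 240], [82, 165, 248], [84, 171, 247], [84, 171, 247], [87, 177, 247], [99, 197, 247], [107, 210, 247], [108, 212, 247], [107, 211, 247], [108, 212, 247], [107, 211, 247], [108, 212, 247], [107, 212, 247], [108, 213, 247], [108, 213, 247], [109, 213, 247], [108, 213, 247], [107, 213, 247], [108, 213, 247], [106, 213, 247], [147, 218, 247], [236, 240, 247], [249, 247, 247], [247, 247, 247], [247, 247, 247], [247, 247, 247], [247, 247, 247], [247, 247, 247], [247, 247, 247], [247, 247, 247], [247, 247, 247], [247, 247, 247], [247, 247, 247], [247, 247, 247], [247, 247, 247], [247, 247, 247], [247, 247, 247], [247, 247, 247], [247, 247, 247]] [247, 247, 247, 247, 247, 247, 247, 247, 248, 251, 243, 97, 86, 90, 89, 89, 90]
ee_pos: [559.0, -13.9, 53.8]
contact_force: [0.4, -0.1, -0.5]
[211, 212, 211, 212, 211, 212, 211, 211, 211, 212, 211, 211, 210, 210, 211, 202, 156, 103, 85, 86, 145, 234, 246, 245, 245, 245, 245, 245, 245, 245, 245, 245, 245, 246, 246, 247, 247, 247, 247, 247] [247, 247, 247, 247, 247, 247, 247, 247, 247, 247, 248, 254, 202, 88, 86, 97, 118]
```

```bash
python3 tilt2.py '[(220,228.5,295),(225,239,296.5)]'
python3 - <<'E'
from h import *
i=cv2.imread("pics/w12.png")[180:330,220:420]; a=cv2.resize(i,None,fx=3,fy=3)
s=cap("side","s12"); x,y=proj(s,(561,-13,40)).astype(int); j=s["pixels"][y-30:y+30,x-40:x+40,::-1]
j=cv2.resize(j,(600,450)); cv2.imwrite("pics/x12.png",cv2.resize(np.hstack([a[:450],j])[:, :],(800,300)))
E
```

```text
(220, 228.5, 295) x,z [-5.  24.7] tilt -3.8 0.0
(225, 239, 296.5) x,z [-5.3 22.8] tilt 7.9 0.0
```

View pics/x12.png

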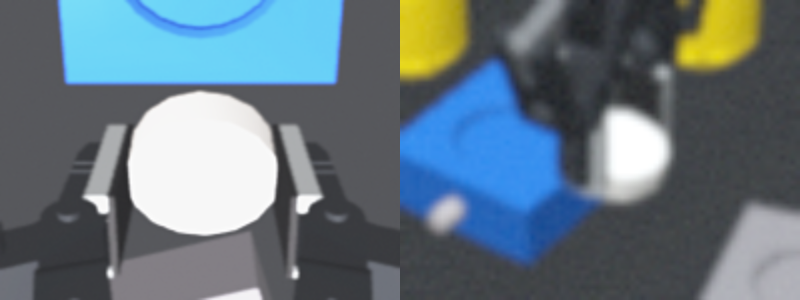

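The disc now keeps a tilt of about 12°, low edge towards the robot, with its underside about 17 mm ahead of the TCP. Next is above the recess, and a check against the block outline.

```bash
python3 -m handwheel '[[0,0,-0.2,0,0],[1,0,-0.2,0,0],[1.84,-0.02,-0.2,0,0],[1.84,-0.02,-0.2,0,0],[1.84,-0.02,-0.2,0,0]]' | egrep 'pos|contact'
python3 - <<'E'
from h import *
w=cap("wrist","w13"); h=cv2.cvtColor(w["pixels"],cv2.COLOR_RGB2HSV)
m=((h[...,0]>85)&(h[...,0]<125)&(h[...,1]>100)&(h[...,2]>200)).astype(np.uint8)
k=max(cv2.findContours(m,0,1)[0],key=cv2.contourArea); ap=cv2.approxPolyDP(k,5,True)[:,0]
print([(p.tolist(),np.round(ray(w,*p,30)[:2],1).tolist()) for p in ap])
cv2.imwrite("pics/w13c.png",w["pixels"][100:400,120:520,::-1])
E
```

```text
ee_pos: [612.8, -9.1, 58.9]
contact_force: [0.2, 0.2, -0.5]
[([253, 177], [651.6, 33.4]), ([259, 254], [601.0, 29.9]), ([315, 225], [623.9, -4.5]), ([335, 227], [623.4, -16.9]), ([355, 244], [612.6, -30.5]), ([367, 242], [614.6, -37.9]), ([384, 253], [607.6, -49.7]), ([390, 177], [657.5, -45.8])]
```

View pics/w13c.png

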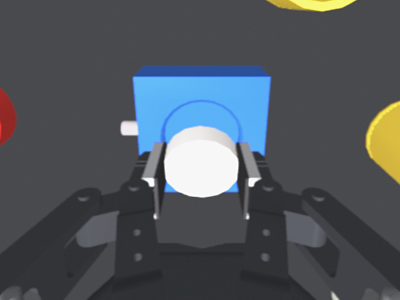

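The far corners of the block give its centre at (614.7,−9.2) again. I lower the disc edge first.

```bash
python3 -m handwheel '[[0.04,0,0.15,0,0],[0.04,0,0.34,0,0],[0.04,0,0.34,0,0],[0.04,0,0.34,0,0]]' | egrep 'pos|contact'
for i in 1 2 3; do python3 -m handwheel '[[0,0,0.04,0,0],[0,0,0.04,0,0]]' | egrep 'pos|contact'; done
```

```text
ee_pos: [614.8, -9.1, 49.0]
contact_force: [0.6, 0.3, -0.3]
ee_pos: [614.9, -9.1, 47.9]
contact_force: [-1.1, -0.7, -0.0]
ee_pos: [614.8, -9.1, 46.6]
contact_force: [0.8, -0.6, -1.1]
ee_pos: [614.8, -9.1, 45.4]
contact_force: [-0.6, 0.3, -0.1]
```

```bash
for i in 1 2 3 4; do python3 -m handwheel '[[0,0,0.04,0,0],[0,0,0.04,0,0]]' | egrep 'pos|contact'; done
python3 - <<'E'
from h import *
w=cap("wrist","w14"); print(w["pixels"][205:255,321,0].tolist(), w["pixels"][285:305,321,1].tolist())
E
```

```text
ee_pos: [615.1, -9.1, 44.5]
contact_force: [0.4, 0.2, -0.4]
ee_pos: [615.4, -9.1, 43.9]
contact_force: [-1.0, 0.6, 4.4]
ee_pos: [615.6, -9.1, 43.4]
contact_force: [-2.3, 0.0, 7.8]
ee_pos: [615.8, -9.1, 43.0]
contact_force: [-4.0, 1.4, 11.8]
[90, 89, 88, 90, 88, 87, 88, 88, 85, 72, 68, 80, 86, 88, 87, 87, 87, 89, 86, 93, 148, 220, 226, 224, 225, 224, 225, 226, 225, 226, 226, 226, 231, 245, 248, 247, 247, 247, 247, 247, 247, 247, 247, 247, 247, 247, 247, 247, 247, 247] [247, 247, 247, 247, 247, 247, 247, 247, 247, 247, 247, 248, 250, 236, 178, 170, 171, 171, 171, 172]
```

```bash
python3 tilt2.py '[(220,228.5,295),(225,239,296.5),(225,237.3,298.3)]'; python3 -c "
import cv2;p=cv2.imread('pics/w12.png')
for c in (312,321,330): print(p[222:244,c].tolist())"
```

```text
(220, 228.5, 295) x,z [-5.  24.7] tilt -3.8 0.0
(225, 239, 296.5) x,z [-5.3 22.8] tilt 7.9 0.0
(225, 237.3, 298.3) x,z [-6.1 22.6] tilt 3.8 0.0
[[149, 102, 88], [89, 86, 86], [90, 87, 86], [90, 86, 85], [125, 124, 125], [216, 219, 222], [247, 248, 249], [246, 247, 247], [246, 246, 246], [246, 246, 246], [246, 246, 246], [246, 246, 247], [246, 246, 247], [246, 246, 247], [246, 246, 247], [246, 246, 247], [246, 246, 247], [246, 246, 247], [246, 247, 247], [247, 247, 247], [247, 247, 247], [247, 247, 247]]
[[150, 103, 89], [88, 85, 85], [89, 86, 86], [145, 145, 147], [232, 234, 237], [245, 246, 247], [245, 245, 246], [244, 245, 246], [244, 245, 246], [245, 245, 246], [245, 245, 246], [245, 245, 246], [245, 245, 246], [245, 245, 246], [245, 245, 246], [245, 245, 246], [245, 246, 246], [246, 246, 247], [247, 247, 247], [247, 247, 247], [247, 247, 247], [247, 247, 247]]
[[149, 103, 90], [89, 87, 87], [89, 86, 86], [90, 86, 85], [126, 124, 126], [208, 210, 215], [240, 241, 243], [241, 242, 244], [241, 242, 243], [241, 242, 243], [241, 242, 243], [241, 242, 243], [241, 242, 243], [241, 242, 244], [241, 242, 244], [242, 243, 244], [242, 243, 244], [242, 243, 244], [244, 245, 245], [247, 247, 247], [247, 247, 247], [247, 247, 247]]
```

The tilt was about 12° while lowering, with the underside centre near z = 28, so step 1 should be met. The low edge is now on the floor and the disc is levelling. I press it the rest of the way down.

```bash
for i in 1 2 3 4; do python3 -m handwheel '[[0,0,0.05,0,0],[0,0,0.05,0,0]]' | egrep 'pos|contact'; done
python3 - <<'E'
from h import *
w=cap("wrist","w15"); print(w["pixels"][205:255,321,0].tolist(), w["pixels"][285:305,321,1].tolist())
E
```

```text
ee_pos: [615.9, -9.1, 42.8]
contact_force: [-7.2, 0.6, 17.7]
ee_pos: [615.9, -9.1, 42.7]
contact_force: [-11.2, 2.1, 26.6]
ee_pos: [616.0, -9.1, 42.7]
contact_force: [-16.4, 1.9, 34.2]
ee_pos: [616.0, -9.1, 42.6]
contact_force: [-20.8, 2.3, 41.9]
[88, 88, 87, 87, 88, 86, 86, 87, 87, 82, 67, 68, 83, 87, 86, 85, 87, 87, 85, 91, 143, 212, 221, 219, 220, 220, 220, 221, 221, 222, 222, 223, 231, 246, 248, 247, 247, 247, 247, 247, 247, 247, 247, 247, 247, 247, 247, 247, 247, 247] [247, 247, 247, 247, 247, 247, 247, 247, 247, 247, 247, 247, 248, 249, 205, 168, 168, 169, 169, 169]
```

It has bottomed out: stiff, TCP at 42.6, so the underside is at about 25 mm. I unload, release and look.

```bash
python3 -m handwheel '[[0,0,-0.1,0,0],[0,0,-0.15,0,0],[0,0,-0.15,0,0],[0,0,-0.15,0,0.8],[0,0,-0.15,0,0.8],[0,0,-0.15,0,0.8],[0,0,-0.2,0,0.8],[0,0,-0.2,0,0.8]]' | egrep 'pos|contact|gap'
python3 -m handwheel '[[0,0,-1,0,0.8],[0,0,-2.5,0,0.8],[0,0,-4,0,0.8],[0,0,-4,0,0.8],[0,0,-4,0,0.8]]' | egrep 'pos|contact|gap'
python3 - <<'E'
from h import *
w=cap("wrist","w16")
for n,z in (("white",39),):
    for b in blobs(w,n,800): print(n,b["c"],b["wh"],"P",np.round(ray(w,*b["c"],z)[:2],1))
for b in blobs(w,"red",400): print("ring top",b["c"],b["wh"],np.round(ray(w,*b["c"],18)[:2],1))
i=w["pixels"][100:260,210:430,::-1]; cv2.imwrite("pics/w16c.png",cv2.resize(i,None,fx=3.5,fy=3.5))
E
```

```text
ee_pos: [615.0, -9.1, 40.7]
contact_force: [-0.3, -0.9, -0.1]
finger_gap: 68.7
ee_pos: [614.5, -9.1, 160.2]
contact_force: [-0.1, 0.7, -0.5]
finger_gap: 68.2
white (312.5, 319.5) (84, 56) P [468.6 -10.2]
white (321.0, 194.0) (45, 45) P [616.   -8.9]
white (536.5, 6.5) (192, 14) P [ 778.6 -162.3]
ring top (162.5, 180.5) (66, 58) [611.7 150.5]
```

View pics/w16c.png

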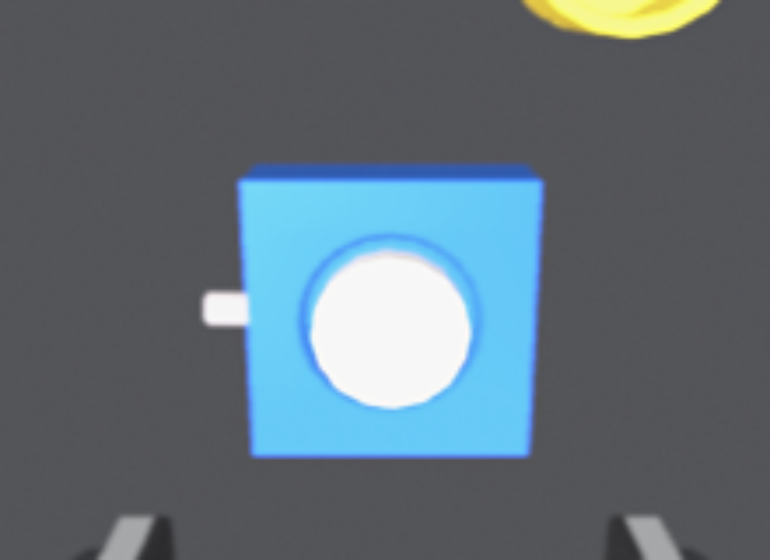

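The disc lies flat in the recess at (616,−9), with an even gap of blue around it. Next, the ring.

```bash
python3 -m handwheel '[[0.1,-1.7,0,0.7,1],[0.2,-3.5,0,0.7,1],[0.3,-5.0,0.8,0.7,1],[0.3,-5.33,2,0.7,1],[0.3,-5.33,2,0.7,1],[0.3,-5.33,2,0.7,1]]' | egrep 'pos|contact|gap'
python3 - <<'E'
from h import *
s=st();w=cap("wrist","w17"); h=cv2.cvtColor(w["pixels"],cv2.COLOR_RGB2HSV)
for b in blobs(w,"red",400):
    print("ring",b["c"],b["wh"],np.round(ray(w,*b["c"],18)[:2],1),np.round(ray(w,*b["c"],9)[:2],1))
    k=b["k"][:,0]; l=k[k[:,0].argmin()];r=k[k[:,0].argmax()];t=k[k[:,1].argmin()];d=k[k[:,1].argmax()]
    for p in(l,r,t,d): print(p,np.round(ray(w,*p,18)[:2],1))
E
```

```text
ee_pos: [612.2, 150.4, 100.6]
contact_force: [0.7, -0.4, -0.6]
finger_gap: 85.5
22.35 [612.2 150.4 100.6] [[1.0, -0.001, -0.001], [-0.001, -1.0, -0.0], [-0.001, 0.0, -1.0]] F [ 0.7 -0.4 -0.6] gap 85.5 0.0
ring (316.5, 210.0) (72, 71) [612.5 154.1] [609.  154.2]
[281 206] [616.  182.7]
[352 215] [608.1 125.1]
[312 175] [641.7 157.4]
[312 245] [580.6 158.1]
```

```bash
python3 -m handwheel '[[-0.1,-0.12,1.2,0,1],[-0.1,-0.12,2.62,0,1],[-0.1,-0.12,2.62,0,1],[-0.1,-0.12,2.62,0,1],[-0.1,-0.12,2.62,0,0],[-0.1,-0.12,2.62,0,0],[-0.1,-0.12,2.62,0,0],[-0.1,-0.12,2.62,0,0]]'| egrep 'pos|contact|gap|grasp'
python3 -m handwheel '[[0,0,0,0,0],[0,0,-1.5,0,0],[0,0,-3,0,0],[0,0,-3,0,0],[0,0,-3,0,0]]' | egrep 'pos|contact|gap|grasp'
python3 - <<'E'
from h import *
s=st();w=cap("wrist","w18"); zt=s["ee_pos"][2]-22+18
for b in blobs(w,"red",400):
    k=b["k"][:,0]; print(b["c"],b["wh"])
    for p in(k[k[:,0].argmin()],k[k[:,0].argmax()],k[k[:,1].argmin()],k[k[:,1].argmax()]): print(p,np.round(ray(w,*p,zt)[:2]-s["ee_pos"][:2],1),np.round(ray(w,*p,zt-18)[:2]-s["ee_pos"][:2],1))
E
```

```text
ee_pos: [611.3, 154.8, 25.4]
contact_force: [-0.7, -1.0, 6.6]
finger_gap: 53.5
grasp_force: 61.4
ee_pos: [609.1, 154.6, 112.4]
contact_force: [-1.2, -1.0, -0.7]
finger_gap: 53.5
grasp_force: 62.8
24.02 [609.1 154.6 112.4] [[1.0, -0.0, 0.0], [-0.0, -1.0, 0.0], [0.0, -0.0, -1.0]] F [-1.2 -1.  -0.7] gap 53.5 62.8
(321.0, 253.5) (99, 100)
[272 244] [11.7 26.1] [ 2.  29.7]
[370 261] [  1.3 -26.5] [ -9.8 -30.2]
[314 204] [34.3  3.6] [27.7  4.1]
[311 303] [-26.4   5.8] [-41.2   6.6]
```

```bash
python3 -m handwheel '[[0.1,1.7,0,0,0],[0.21,3.4,0,0,0],[0.21,5,0,0,0],[0.21,5.46,0.5,0,0],[0.21,5.46,0.9,0,0],[0.21,5.46,0.9,0,0],[0.21,5.46,0.9,0,0]]' | egrep 'pos|contact|gap|grasp'
python3 - <<'E'
from h import *
s=st();w=cap("wrist","w19"); h=cv2.cvtColor(w["pixels"],cv2.COLOR_RGB2HSV)
i=w["pixels"][140:340,200:440,::-1]; cv2.imwrite("pics/w19c.png",cv2.resize(i,None,fx=3,fy=3))
E
```

```text
ee_pos: [615.3, -7.8, 84.7]
contact_force: [-0.0, -0.2, -0.1]
finger_gap: 53.4
grasp_force: 62.9
24.95 [615.3  -7.8  84.7] [[1.0, 0.002, -0.001], [0.002, -1.0, 0.0], [-0.001, -0.0, -1.0]] F [-0.  -0.2 -0.1] gap 53.4 62.9
```

View pics/w19c.png

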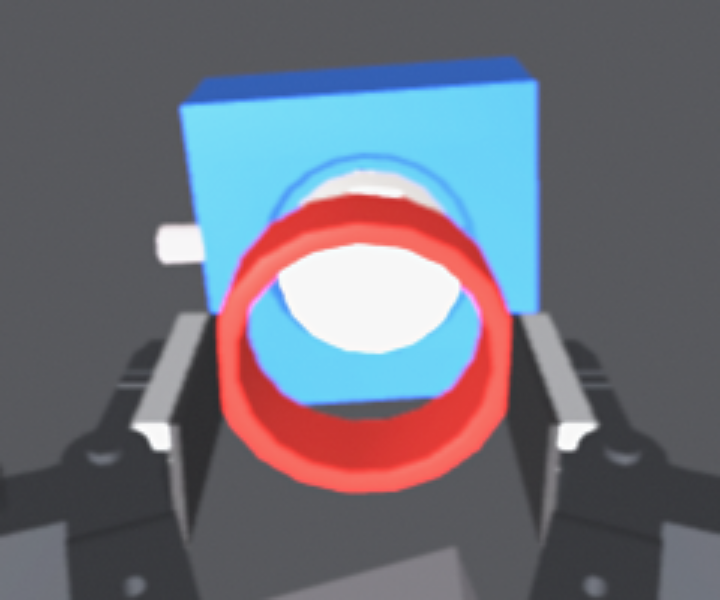

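The ring is level in the jaws above the seated disc, which I can see through its bore. I lower it until it makes contact.

```bash
python3 -m handwheel '[[0.02,0.04,0.4,0,0],[0.02,0.04,0.87,0,0],[0.02,0.04,0.87,0,0],[0.02,0.04,0.87,0,0]]' | egrep 'pos|contact'
for i in 1 2 3; do python3 -m handwheel '[[0,0,0.07,0,0],[0,0,0.07,0,0]]' | egrep 'pos|contact'; done
```

```text
ee_pos: [616.0, -10.3, 58.7]
contact_force: [0.5, -0.2, 0.3]
ee_pos: [616.2, -10.4, 57.1]
contact_force: [0.2, -0.3, -0.8]
ee_pos: [616.4, -10.4, 55.5]
contact_force: [-1.0, 0.1, 2.9]
ee_pos: [616.5, -10.4, 55.4]
contact_force: [-7.4, 1.3, 14.5]
```

Contact at 55.4 − 25.4 = 30 mm, so the ring stands on the block. I release it, back off upward, and head for the right-hand funnel.

```bash
python3 -m handwheel '[[0,0,-0.06,0,0],[0,0,-0.06,0,0],[0,0,-0.06,0,1],[0,0,-0.06,0,1],[0,0,-0.06,0,1],[0,0,-1.5,0,1],[0,0,-3.5,0,1],[0,0,-3.5,0,1]]' | egrep 'pos|contact|gap'
python3 - <<'E'
from h import *
s=st();w=cap("wrist","w20")
for n,z in (("red",48),("white",39),("blue",30)):
    for b in blobs(w,n,500): print(n,b["c"],b["wh"],"P",np.round(ray(w,*b["c"],z)[:2],1))
i=w["pixels"][120:280,210:430,::-1]; cv2.imwrite("pics/w20c.png",cv2.resize(i,None,fx=3,fy=3))
E
```

```text
ee_pos: [620.0, -10.9, 164.8]
contact_force: [0.2, 0.2, -0.5]
finger_gap: 85.1
27.25 [620.  -10.9 164.8] [[1.0, -0.0, 0.012], [-0.0, -1.0, -0.002], [0.012, 0.002, -1.0]] F [ 0.2  0.2 -0.5] gap 85.1 0.0
red (320.5, 201.0) (58, 59) P [617.5 -10.6]
white (320.5, 321.0) (84, 53) P [471.4 -10.6]
white (588.0, 203.5) (45, 42) P [ 611.7 -270.9]
white (319.0, 200.0) (43, 41) P [615.5  -9.2]
white (455.0, 1.5) (249, 4) P [ 779.3 -116. ]
white (92.5, 6.0) (50, 13) P [776.1 168.2]
```

View pics/w20c.png

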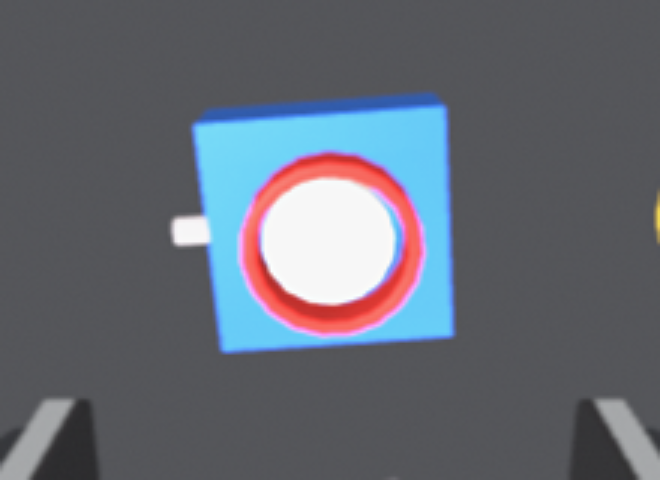

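The red ring is seated around the disc at about (616,−10.5) and the disc is untouched. Now the funnel at (615,−154).

```bash
python3 -m handwheel '[[-0.1,1.6,0,0,1],[-0.16,3.2,0,0,1],[-0.16,4.77,0.7,0,1],[-0.16,4.77,1.5,0,1],[-0.16,4.77,1.5,0,1],[-0.16,4.77,1.5,0,1]]' | egrep 'pos|contact|gap'
python3 - <<'E'
from h import *
s=st();w=cap("wrist","w21")
for b in blobs(w,"yellow",800):
    k=b["k"][:,0]; print(b["c"],b["wh"])
    for p in(k[k[:,0].argmin()],k[k[:,0].argmax()],k[k[:,1].argmin()],k[k[:,1].argmax()]): print(p,np.round(ray(w,*p,52)[:2],1),np.round(ray(w,*p,7)[:2],1))
E
```

```text
ee_pos: [611.0, -152.9, 112.3]
contact_force: [-0.1, 0.4, 0.8]
finger_gap: 85.2
28.05 [ 611.  -152.9  112.3] [[1.0, 0.0, -0.001], [0.0, -1.0, 0.0], [-0.001, -0.0, -1.0]] F [-0.1  0.4  0.8] gap 85.2 0.0
(323.5, 205.5) (78, 84)
[285 204] [ 624.7 -126.9] [ 608.2 -120.7]
[362 216] [ 615.4 -182.8] [ 596.7 -190.1]
[318 164] [ 653.9 -150.8] [ 644.4 -150.3]
[318 247] [ 589.8 -150.6] [ 565.  -150.1]
(186.5, 60.0) (36, 53)
[169  49] [724.3 -61. ] [731.6 -39. ]
[204  63] [716.6 -81.1] [722.2 -63.9]
[183  34] [732.2 -70.7] [741.5 -51.1]
[191  86] [703.5 -71.1] [706.  -51.6]
(158.0, 49.0) (71, 91)
[123  33] [732.7 -35.2] [742.1  -7. ]
[193  25] [736.9 -77.4] [747.3 -59.3]
[156   4] [747.4 -57.6] [760.3 -34.8]
[172  94] [698.8 -58.4] [700.1 -35.8]
(173.5, 50.0) (116, 101)
[116  34] [732.2 -30.9] [741.5  -1.7]
[231  71] [712.2 -97.2] [716.6 -83.8]
[139   0] [749.4 -48.2] [762.7 -23.2]
[174 100] [695.3 -59. ] [695.7 -36.6]
```

```bash
python3 -m handwheel '[[0.2,0.07,0,0,1],[0.2,0.07,1.3,0,1],[0.2,0.07,2.68,0,1],[0.2,0.07,2.68,0,1],[0.2,0.07,2.68,0,1],[0.2,0.07,2.68,0,0],[0.2,0.07,2.68,0,0],[0.2,0.07,2.68,0,0]]'| egrep 'pos|contact|gap|grasp'
python3 -m handwheel '[[0,0,0,0,0],[0,0,0,0,0],[0,0,-1.5,0,0],[0,0,-3.5,0,0],[0,0,-3.5,0,0],[0,0,-3.5,0,0]]' | egrep 'pos|contact|gap|grasp'
python3 - <<'E'
from h import *
s=st();w=cap("wrist","w22"); zt=s["ee_pos"][2]-32+52
for b in blobs(w,"yellow",2000):
    k=b["k"][:,0]; print(b["c"],b["wh"])
    for p in(k[k[:,0].argmin()],k[k[:,0].argmax()],k[k[:,1].argmin()],k[k[:,1].argmax()]): print(p,np.round(ray(w,*p,zt)[:2]-s["ee_pos"][:2],1),np.round(ray(w,*p,zt-45)[:2]-s["ee_pos"][:2],1))
i=w["pixels"][140:390,180:460,::-1]; cv2.imwrite("pics/w22c.png",cv2.resize(i,None,fx=2,fy=2))
E
```

```text
ee_pos: [619.2, -156.3, 35.3]
contact_force: [-0.4, 0.5, 6.0]
finger_gap: 55.2
grasp_force: 63.7
ee_pos: [617.2, -155.6, 137.8]
contact_force: [-0.3, -1.2, -0.9]
finger_gap: 55.1
grasp_force: 63.6
29.85 [ 617.2 -155.6  137.8] [[1.0, -0.0, 0.001], [-0.0, -1.0, -0.0], [0.001, 0.0, -1.0]] F [-0.3 -1.2 -0.9] gap 55.1 63.6
(321.0, 267.5) (117, 130)
[263 273] [ 9.9 26.3] [-20.4  37.2]
[379 293] [ -0.9 -26.8] [-35.7 -38.1]
[319 203] [43.5  0.9] [27.2  1.2]
[305 332] [-23.8   8. ] [-68.1  11.2]
(189.0, 65.5) (99, 88)
[140  53] [98.9 63. ] [105.8  89.2]
[238  81] [89.9 29.8] [93.1 42.2]
[171  22] [108.2  50.6] [119.1  71.7]
[180 109] [80.3 52.2] [79.5 73.9]
```

```bash
python3 -m handwheel '[[-0.03,-1.6,0,0,0],[-0.03,-3.3,0,0,0],[-0.03,-4.84,0,0,0],[-0.03,-4.84,0.7,0,0],[-0.03,-4.84,1.4,0,0],[-0.03,-4.84,1.4,0,0],[-0.03,-4.84,1.4,0,0]]' | egrep 'pos|contact|gap|grasp'
python3 - <<'E'
from h import *
s=st();w=cap("wrist","w23")
i=w["pixels"][140:390,180:460,::-1]; cv2.imwrite("pics/w23c.png",cv2.resize(i,None,fx=2.4,fy=2.4))
E
```

```text
ee_pos: [616.3, -11.4, 94.8]
contact_force: [-0.8, -0.3, 0.9]
finger_gap: 55.2
grasp_force: 63.7
30.77 [616.3 -11.4  94.8] [[1.0, -0.002, -0.001], [-0.002, -1.0, 0.0], [-0.001, -0.0, -1.0]] F [-0.8 -0.3  0.9] gap 55.2 63.7
```

View pics/w23c.png

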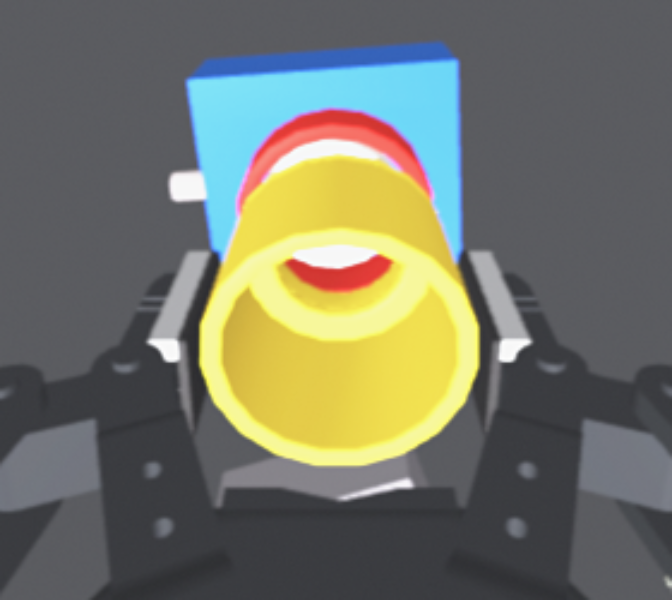

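The funnel hangs upright and concentric over the ring, with the disc visible through its spigot. Lowering it now.

```bash
python3 -m handwheel '[[0,-0.03,0.2,0,0],[0,-0.03,0.34,0,0],[0,-0.03,0.34,0,0]]' | egrep 'pos|contact'
for i in 1 2 3 4; do python3 -m handwheel '[[0,0,0.07,0,0],[0,0,0.07,0,0]]' | egrep 'pos|contact'; done
```

```text
ee_pos: [616.0, -9.4, 84.6]
contact_force: [0.4, 1.5, -1.0]
ee_pos: [616.3, -9.4, 82.9]
contact_force: [-0.0, -0.6, -0.8]
ee_pos: [616.3, -9.4, 80.7]
contact_force: [0.7, 0.9, 0.2]
ee_pos: [616.2, -9.4, 78.6]
contact_force: [0.3, -0.3, -0.1]
ee_pos: [616.3, -9.4, 76.5]
contact_force: [-0.2, 0.3, -0.9]
```

```bash
for i in 1 2 ; do python3 -m handwheel '[[0,0,0.06,0,0],[0,0,0.06,0,0]]' | egrep 'pos|contact'; done
```

```text
ee_pos: [616.6, -9.5, 76.4]
contact_force: [-3.5, 0.2, 6.1]
ee_pos: [616.8, -9.5, 76.4]
contact_force: [-7.9, 1.0, 14.3]
```

Seated: 76.4 − 35.4 = 41 mm. I release, rise, and go to the lid at about (443,284).

```bash
python3 -m handwheel '[[0,0,-0.06,0,0],[0,0,-0.06,0,0],[0,0,-0.06,0,1],[0,0,-0.06,0,1],[0,0,-0.06,0,1],[0,0,-1.5,0,1],[0,0,-3.5,0,1],[0,0,-3.5,0,1]]' | egrep 'pos|contact|gap'
python3 -m handwheel '[[-1.4,-1.5,0,0,1],[-2.8,-3,0,0,1],[-4.2,-4.5,0,0,1],[-5.7,-6,0,0,0.7],[-5.9,-7.8,1,0,0.7],[-5.9,-9.6,2.0,0,0.7],[-5.9,-9.8,2.5,0,0.7],[-5.9,-9.8,2.5,0,0.7]]' | egrep 'pos|contact|gap'
python3 - <<'E'
from h import *
s=st();w=cap("wrist","w24")
for b in blobs(w,"green",800):
    k=b["k"][:,0]; print(b["c"],b["wh"])
    for p in(k[k[:,0].argmin()],k[k[:,0].argmax()],k[k[:,1].argmin()],k[k[:,1].argmax()]): print(p,np.round(ray(w,*p,11)[:2],1),np.round(ray(w,*p,6)[:2],1))
E
```

```text
ee_pos: [620.2, -9.9, 185.3]
contact_force: [0.0, 0.5, 0.7]
finger_gap: 85.2
ee_pos: [437.9, 284.0, 100.8]
contact_force: [0.8, -0.0, -0.6]
finger_gap: 59.7
34.7 [437.9 284.  100.8] [[1.0, 0.001, -0.004], [0.001, -1.0, -0.002], [-0.004, 0.002, -1.0]] F [ 0.8 -0.  -0.6] gap 59.7 0.0
```

Run:
```python
from h import *
s=st();w=cap("wrist","w25"); h=cv2.cvtColor(w["pixels"],cv2.COLOR_RGB2HSV).astype(int)
m=((h[...,0]>50)&(h[...,0]<85)&(h[...,1]>60)&(h[...,2]>80)).astype(np.uint8)
for k in cv2.findContours(m,0,1)[0]:
    if cv2.contourArea(k)<500: continue
    k=k[:,0]; print(cv2.boundingRect(k))
    for p in(k[k[:,0].argmin()],k[k[:,0].argmax()],k[k[:,1].argmin()],k[k[:,1].argmax()]): print(p,np.round(ray(w,*p,11)[:2],1),np.round(ray(w,*p,6)[:2],1))
i=w["pixels"][120:320,200:440,::-1]; cv2.imwrite("pics/w25c.png",cv2.resize(i,None,fx=2.5,fy=2.5))
```

```text
34.75 [439.  283.8 102.2] [[1.0, -0.0, -0.002], [-0.0, -1.0, -0.001], [-0.002, 0.001, -1.0]] F [-0.5  1.  -0.3] gap 59.7 0.0
(283, 166, 73, 69)
[283 195] [449.3 315.2] [447.6 315.9]
[355 208] [437.7 255. ] [435.8 254.3]
[313 166] [473.7 290.1] [472.6 290.2]
[312 234] [413.4 291.5] [411.  291.7]
```

View pics/w25c.png

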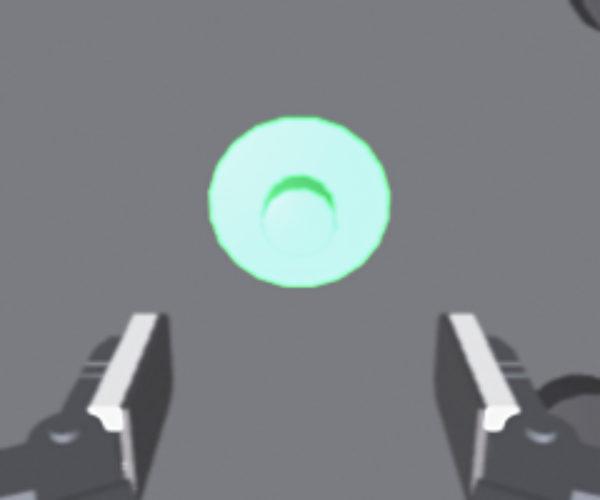

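The picture is overexposed but clear: flange centre at (443,285), diameter 60 mm as given, with the knob between the open jaws.

```bash
python3 -m handwheel '[[0.14,-0.04,0,0,0.7],[0.14,-0.04,1.3,0,0.7],[0.14,-0.04,2.43,0,0.7],[0.14,-0.04,2.43,0,0.7],[0.14,-0.04,2.43,0,0.7],[0.14,-0.04,2.43,0,0],[0.14,-0.04,2.43,0,0],[0.14,-0.04,2.43,0,0]]'| egrep 'pos|contact|gap|grasp'
python3 -m handwheel '[[0,0,0,0,0],[0,0,0,0,0],[0,0,0,0,0],[0,0,-1.5,0,0],[0,0,-3.5,0,0],[0,0,-5.2,0,0],[0,0,-5.2,0,0]]' | egrep 'pos|contact|gap|grasp'
python3 - <<'E'
from h import *
s=st();w=cap("wrist","w26"); h=cv2.cvtColor(w["pixels"],cv2.COLOR_RGB2HSV).astype(int); zt=s["ee_pos"][2]-28+11
m=((h[...,0]>50)&(h[...,0]<85)&(h[...,1]>50)&(h[...,2]>80)).astype(np.uint8)
for k in cv2.findContours(m,0,1)[0]:
    if cv2.contourArea(k)<500: continue
    k=k[:,0]; print(cv2.boundingRect(k))
    for p in(k[k[:,0].argmin()],k[k[:,0].argmax()],k[k[:,1].argmin()],k[k[:,1].argmax()]): print(p,np.round(ray(w,*p,zt)[:2]-s["ee_pos"][:2],1))
E
```

```text
ee_pos: [444.8, 286.3, 32.1]
contact_force: [-2.0, -0.7, 6.2]
finger_gap: 21.3
grasp_force: 58.5
ee_pos: [446.6, 287.2, 192.7]
contact_force: [0.5, 0.5, -1.0]
finger_gap: 21.1
grasp_force: 58.7
36.67 [446.6 287.2 192.7] [[1.0, 0.0, 0.01], [-0.0, -1.0, 0.005], [0.01, -0.005, -1.0]] F [ 0.5  0.5 -1. ] gap 21.1 58.7
(5, 380, 74, 20)
[  5 399] [-121.9  231. ]
[ 78 389] [-111.6  174.6]
[ 42 380] [-103.1  197.9]
[  5 399] [-121.9  231. ]
(271, 201, 101, 91)
[271 241] [ 6.7 29.3]
[371 246] [  3.6 -29.1]
[312 201] [31.3  5.2]
[313 291] [-27.7   5.1]
```

```bash
python3 -m handwheel '[[0.95,1.6,0,0,0],[1.9,3.2,0,0,0],[2.85,4.9,0,0,0],[3.8,6.5,0,0,0],[4.75,8.2,0,0,0],[5.7,9.8,0,0,0],[5.7,9.87,0,0,0],[5.7,9.87,0,0,0]]' | egrep 'pos|contact|gap|grasp'
python3 -m handwheel '[[0,0,0.5,0,0],[0,0,1,0,0],[0,0,1,0,0],[0,0,1,0,0]]' | egrep 'pos|contact|gap|grasp'
python3 - <<'E'
from h import *
s=st();w=cap("wrist","w27")
for b in blobs(w,"yellow",800): print(b["c"],b["wh"],np.round(ray(w,*b["c"],93)[:2],1))
i=w["pixels"][120:380,170:470,::-1]; cv2.imwrite("pics/w27c.png",cv2.resize(i,None,fx=2.2,fy=2.2))
E
```

```text
ee_pos: [613.4, -10.2, 184.1]
contact_force: [-0.3, 0.7, 0.2]
finger_gap: 21.0
grasp_force: 58.9
ee_pos: [614.4, -10.0, 156.1]
contact_force: [0.3, -0.1, -0.1]
finger_gap: 20.9
grasp_force: 58.9
38.23 [614.4 -10.  156.1] [[1.0, 0.0, -0.0], [0.0, -1.0, 0.0], [-0.0, -0.0, -1.0]] F [ 0.3 -0.1 -0.1] gap 20.9 58.9
(28.0, 189.5) (41, 38) [638.1 200.4]
(320.0, 192.5) (71, 46) [636.   -9.2]
(381.0, 64.5) (79, 82) [719.7 -47.2]
```

View pics/w27c.png

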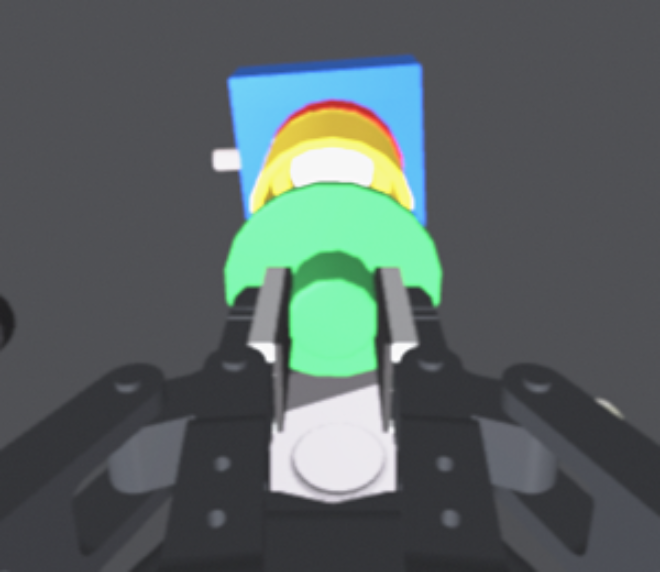

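The lid is level in the jaws above the upright funnel. Lowering it.

```bash
python3 -m handwheel '[[0.05,0,0.4,0,0],[0.05,0,0.92,0,0],[0.05,0,0.92,0,0],[0.05,0,0.92,0,0]]' | egrep 'pos|contact'
for i in 1 2 3 4 5; do python3 -m handwheel '[[0,0,0.06,0,0],[0,0,0.06,0,0]]' | egrep 'pos|contact'; done
```

```text
ee_pos: [615.9, -10.4, 128.3]
contact_force: [0.4, -0.1, -0.1]
ee_pos: [616.2, -10.4, 127.1]
contact_force: [0.4, 0.1, -0.6]
ee_pos: [616.0, -10.3, 124.9]
contact_force: [0.5, 0.2, -1.2]
ee_pos: [615.9, -10.3, 123.0]
contact_force: [0.7, 0.6, -0.1]
ee_pos: [616.0, -10.3, 121.2]
contact_force: [0.5, -0.3, -0.7]
ee_pos: [616.0, -10.4, 119.4]
contact_force: [0.5, 0.4, -0.9]
```

```bash
for i in 1 2; do python3 -m handwheel '[[0,0,0.05,0,0],[0,0,0.05,0,0]]' | egrep 'pos|contact'; done
```

```text
ee_pos: [616.5, -10.4, 119.2]
contact_force: [-2.5, -0.0, 4.9]
ee_pos: [617.1, -10.4, 119.3]
contact_force: [-3.7, 0.9, 9.7]
```

The lid seated at 119.2 − 32.1 = 87 mm. I release, rise and check.

```bash
python3 -m handwheel '[[0,0,-0.06,0,0],[0,0,-0.06,0,0],[0,0,-0.06,0,0.6],[0,0,-0.06,0,0.6],[0,0,-0.06,0,0.6],[0,0,-1.5,0,0.6],[0,0,-3,0,0.6],[0,0,-3,0,0.6]]' | egrep 'pos|contact|gap'
python3 -m handwheel '[[-1.5,0,-1,0,0.6],[-3,0,-1,0,0.6],[-3,0,-1,0,0.6],[-3,0,-1,0,0.6],[-3,0,-1,0,0.6]]' | egrep 'pos|contact|gap'
python3 - <<'E'
from h import *
s=cap("side","s30"); x,y=proj(s,(615,-9,60)).astype(int); j=s["pixels"][y-45:y+45,x-60:x+60,::-1]
print(proj(s,(615.5,-9.5,116)),x,y); w=cap("wrist","w30"); i=w["pixels"][0:200,200:440,::-1]
cv2.imwrite("pics/x30.png",np.hstack([cv2.resize(j,(400,300)),cv2.resize(i,(360,300))]))
E
```

```text
ee_pos: [618.8, -10.7, 212.2]
contact_force: [-0.1, -0.2, 0.3]
finger_gap: 51.2
ee_pos: [526.8, -10.4, 236.3]
contact_force: [-0.2, 0.1, -0.4]
finger_gap: 50.9
[280.16247798 159.39394946] 280 180
```

View pics/x30.png

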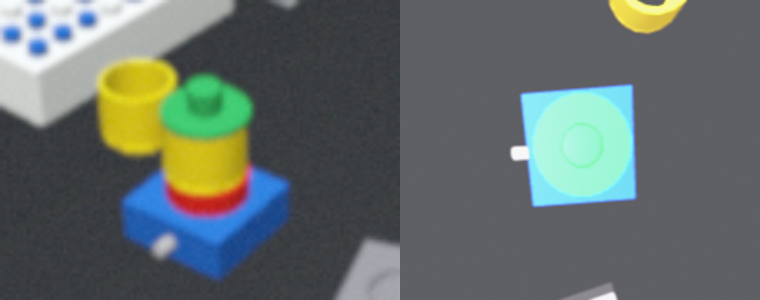

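The stack stands level and closed on the blue base, with the lid knob at (205,95) in the crop, and the gripper is clear. Handing it in.

```bash
python3 -c "
from plant import workorder; print(workorder.sign_off())"
```

```text
the job is handed in; nothing more can be done
None
```

The filter holder is built on the blue base (disc, ring, funnel, lid) and handed in: each part reached its seated height and the final picture shows the stack level, but the sign-off returned no verdict.

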